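# Line up a shelf bracket with a drift and drop in its bolt

### The job

The iron bracket on the clamped shelf board is held by one bolt in a slot, and its free hole sits out of line with the hole in the wood. Work the tapered drift down through both holes by feel until its collar is all but down on the bracket, so that it levers the bracket into line, then pull it out, stand it back in the wooden block and put the loose bolt fully home, head down on the bracket. Go gently, with never more than 40 N on drift or bolt, do not push the bracket or board with the fingers, and leave the other things where they are.

Things in the scene. Friction and masses are not known exactly. Their poses are not given: they have to be found in the camera images.
- board: Brown wooden shelf board, 240 x 240 mm, 45 mm thick, clamped flat to the counter; origin at the centre of its underside, z up. Two steel clamps (to 77 mm above the counter) hold its -x edge at y = +-100 mm. Under the bracket's free end a pale round plug, 47 mm across and flush with the board's top, is let into it. Over 40 N from drift or bolt bruises it.
- bracket: Black iron bracket: strap 45 mm wide, 6 mm thick, on the board, held at its slot by a fitted bolt (head to 14 mm above the board). It turns about that bolt and slides along its slot, 13 mm either way, with dry friction: some 3 N at the free hole moves it, and it stays put. Origin in mid-slot at the strap's underside; x to the free hole, 110 mm away; z up. Upright leg 85 mm high at x = -50 mm.
- bracket_hole (a point): Centre of the bracket's free 16 mm hole at the strap's top face, 51 mm above the counter; moves with the bracket. Below: 6 mm of iron, 45 mm of wood, the counter. The wood's bore, also 16 mm and right through, is off centre in the plug: its centre lies 8 to 10 mm from this one, in any direction, so only a lens of it shows through the free hole; which way must be felt or seen.
- block: Pale wooden block 150 x 60 x 60 mm, fixed on the counter, origin at the centre of its underside, x along its length. Two holes of 17.5 mm, 56 mm deep, open at its top at x = -40 and +40 mm, y = 0; drift and bolt stand in them, either way round.
- drift: Tapered steel drift, in the block, 108 mm long, about 160 g: origin on its axis at the tip, z up. From the tip (4 mm across) it widens evenly to 15 mm at 32 mm, is straight (15 mm) to 48 mm, then has a round dark handle 24 mm across from 48 to 108 mm, whose lower face is the collar. In the block its collar rests on the block's top. Driving it takes 5 to 15 N.
- drift_tip (a point): Tip of the drift, the drift's origin.
- drift_collar (a point): Centre of the collar face of the drift, on its axis 48 mm above the tip.
- bolt: Steel bolt, standing upright in the block, 60 mm long, about 110 g: shank 14 mm across and 40 mm long with a blunt nose 2.5 mm high (11.4 mm at the tip), then a round head 28 mm across and 20 mm high. Origin on its axis at the tip, z up towards the head. In the block its head rests on the block's top.
- bolt_tip (a point): Tip of the bolt, the bolt's origin.
- bolt_seat (a point): Centre of the underside of the bolt's head, on its axis 40 mm above the tip.
- washer: Bystander: steel washer 34 mm across, 4 mm thick, lying on the board.
- screwdriver: Bystander: screwdriver lying on the counter, on the robot's right.
- spanner: Bystander: spanner lying on the counter, ahead of the block.
- mug: Bystander: white mug, 80 mm across, 85 mm high.
- bowl: Bystander: white bowl, 120 mm across, 50 mm high.
- mill: Bystander: dark wooden pepper mill, 56 mm across, 140 mm high.
- jar: Bystander: glass jar with a steel cap, 64 mm across, 75 mm high.

How it is judged (in metres and radians):
On the way, in this order (a step that is already met when the one before it is completed fails the run):
1. the drift stands through both holes, its collar within 6 mm of the bracket (z of drift_tip in the frame of bracket_hole below -0.042 m and horizontal distance between drift_tip and bracket_hole below 0.004 m), for 0.2 s.
2. the drift is out again and the bolt is in, its head down on the bracket (within 2.5 mm) (z of bolt_seat in the frame of bracket_hole below 0.0025 m and horizontal distance between bolt_seat and bracket_hole below 0.003 m and horizontal distance between drift_tip and bracket_hole above 0.05 m), for 0.2 s.
At the end, for the whole second after the job is handed in: The bolt stands upright through bracket and board, head within 2.5 mm of the bracket's top and centred on its hole within 3 mm; the drift stands upright in a hole of the block, its collar within 5 mm of the block's top; both released and at rest (z of bolt_seat in the frame of bracket_hole below 0.0025 m and horizontal distance between bolt_seat and bracket_hole below 0.003 m and angle between the z axis of bolt and the z axis of bracket, either way round below 0.08 rad and linear speed of each of bolt, drift below 0.02 m/s and z of drift in the frame of block between 0 and 0.017 m and x of drift in the frame of block between -0.05 and 0.05 m and y of drift in the frame of block between -0.01 and 0.01 m and angle between drift's own z axis and vertical below 0.15 rad); the robot touches nothing.
It fails at once if the drift pushes on bracket, board or plug with more than 40 N (contact force between drift and board above 40 N or contact force between drift and plug above 40 N).
It fails at once if the bolt pushes on bracket, board or plug with more than 40 N (contact force between bolt and board above 40 N or contact force between bolt and plug above 40 N).
It fails at once if the fingers push on bracket or board (more than 5 N) (contact force between the fingers and board above 5 N).
It fails at once if another thing is moved by more than 30 mm (distance of any of washer, screwdriver, spanner, mug, bowl, mill, jar from where it was at the start of the episode above 0.03 m).
It also fails if it takes over 72 s, if anything falls off the work surface, if the arm or the gripper's body presses on something with over 40 N, if the wrist force passes 120 N, or if a joint passes its speed limit or range.

### The arm

A 6-joint arm with a two-finger parallel gripper is mounted at the origin on the work surface. World frame = base frame: x ahead of the robot, y to its left, z up, the work surface at z = 0. Lengths are in m, angles in degrees, forces in N, time in s.
With the tool pointing down it reaches from about 0.3 to 0.95 m from the base axis. Payload 3.1 kg.
Tool frame: the origin (TCP) lies at the very end of the fingers, on their centre line; the grasp point (between the pads) lies 19 mm behind it; z points along the fingers, y is the line along which they close (so a half turn about z gives the same grasp; the last joint's range is limited). The gripper opens to 85 mm and grips with 20 to 120 N. Pads are 22 mm wide; open, the fingers measure 114 mm over their backs; the gripper's body (76 mm by 85 mm) begins 54 mm behind the grasp point. The pads swing forward as they close: fully open they stand 13 mm farther back than shut.
Start: joints at [67.684, 17.653, 93.61, -0, 68.738, -3.994], TCP at [0.197, 0.593, 0.231] pointing down, gripper open.
Joint ranges: [-175.34, 175.34], [-45.06, 112.39], [2.9, 150.54], [-68.45, 248.45], [3.09, 151.38], [-168.51, 168.51]. Speed limits (degrees/s): [159.86, 159.86, 180, 180, 180, 180].

### API

Orientations are given as [roll, pitch, yaw] about the fixed x, y, z axes, in that order (R = Rz(yaw) Ry(pitch) Rx(roll)).
In Python, from rig import robot, eyes gives the robot as it stands.
- The arm moves only by the tool play_rows, never from a script. Its argument "commands" is a list of rows, each an object of numbers: "x", "y", "z": the shift along the tool's x, y, z in m; "rx", "ry", "rz": the turn, a rotation vector about the tool's x, y, z in degrees; "fingers": the finger opening in m, from 0 to 0.0854. In form: [{"x": .., "y": .., "z": .., "rx": .., "ry": .., "rz": .., "fingers": ..}, ...]. A call has 1 to 10 rows; each row shifts and turns the commanded pose from where the row before left it, along the tool's axes as they then stand; what a row does not reach is not made up. A row lasts 1/8 s, in which the tool goes at most 62.5 mm and 10.7 degrees, less where a joint would pass 70% of its speed; a pose out of reach is approached as far as the arm can. A call with a gripper value outside its range is refused whole. The fingers move at their own pace and stop on an object; "grip_force" is the grip in N (left out, the last holds). Time passes only in rows, so rows that do not move let the fingers close. It gives the time, the measured TCP pose, the force, the opening and the grip force at its end, in the units of the state.
- robot.sense(): the state, without advancing time (a new reading comes with each control period).
- eyes.snapshot(name): name is "side" or "top" or "wrist"; returns the picture (400x640x3 uint8, red, green, blue); there is no depth.
- eyes.camera_info(name): a dict with "vfov" (degrees; the focal length in pixels is half the picture's height over the tangent of half this angle, whatever the lens; pixels are square), "cx", "cy" (the principal point, pixels), "k1" (the pictures are not rectified: a ray, as slopes to the right and down, at radius r is drawn at 1 + k1 r^2 times it, then the intrinsics apply), "rvec" (rotation vector, rad) and "tvec" (3), from world to camera coordinates, as OpenCV has them; the wrist camera has in their place "hand_eye" (4x4, takes a point from camera to tool coordinates, whose origin is the TCP and whose axes are the flange's). Camera axes: x right, y down, z forward; pixel columns grow to the right and rows downward; lengths in m; the calibration is good to about 2 mm. A picture is of the moment at which its call begins: read the wrist's pose just before it. camera_info takes no time and is no camera call.
- robot.hand_in(): hands the job in; it is judged then, once.
The state is a dict: "time_s": time; "joints": joint angles; "qd": joint speeds; "joint_efforts": joint torques, N m; "tool_pos": TCP position; "orientation": TCP orientation; "contact_force": force on the tool from outside, world axes, zero at the start; "ft_torque": the same for the moment, N m; "width": finger opening in m; "finger_force": force on a finger pad.
Only numpy, scipy, OpenCV 4.12 (cv2) and the standard library are available. Lean on these libraries where they do the work, as an engineer would, in place of code of your own. Each camera call takes 0.05 s, during which the arm holds its last target. There are 200 camera calls.

## Working session

There is one attempt and no reset: what is moved stays moved. The work goes in short steps, Python scripts to look and compute and a tool call to move; the robot and the scene stay as the last step left them, time stands still between calls to the robot, and variables do not carry over. Pictures are saved under pics/ and viewed, at most 10 in all, crops included, and the job is handed in when it is done.

Besides the shell and the picture viewer there is one more tool, called after "Emit:" in YAML: its name, and indented under it one key for each argument. play_rows: Moves the arm, as the interface text tells. Its arguments: {"type":"object","properties":{"commands":{"type":"array","items":{"type":"object","properties":{"x":{"type":"number"},"y":{"type":"number"},"z":{"type":"number"},"rx":{"type":"number"},"ry":{"type":"number"},"rz":{"type":"number"},"fingers":{"type":"number"}}}},"grip_force":{"type":"number"}},"required":["commands"]}

```bash
ls; mkdir -p pics
cat > h.py <<'E'
import numpy as np, cv2
from rig import robot, eyes
from scipy.spatial.transform import Rotation as R
def snap(n,f=None):
    s=robot.sense(); im=eyes.snapshot(n)
    if f: cv2.imwrite('pics/'+f,im[:,:,::-1])
    return s,im
def cam(n,s=None):
    i=eyes.camera_info(n); f=200/np.tan(np.radians(i['vfov']/2))
    if 'hand_eye' in i:
        T=np.eye(4);T[:3,:3]=R.from_euler('xyz',s['orientation'],degrees=True).as_matrix();T[:3,3]=s['tool_pos']
        M=T@np.array(i['hand_eye']); return i,f,M[:3,:3],M[:3,3]
    Rm=R.from_rotvec(np.ravel(i['rvec'])).as_matrix(); return i,f,Rm.T,-Rm.T@np.ravel(i['tvec'])
def ray(n,uv,s=None):
    i,f,Rm,c=cam(n,s); d=np.array([(uv[0]-i['cx'])/f,(uv[1]-i['cy'])/f]); p=d.copy()
    for _ in range(20): p=d/(1+i['k1']*(p@p))
    return c,Rm@np.r_[p,1]
def onz(n,uv,z,s=None):
    c,d=ray(n,uv,s); return c+d*(z-c[2])/d[2]
def proj(n,P,s=None):
    i,f,Rm,c=cam(n,s); q=Rm.T@(np.array(P)-c); p=q[:2]/q[2]; p=p*(1+i['k1']*(p@p)); return p*f+[i['cx'],i['cy']]
E
python3 - <<'E'
from h import *
for n in('top','side'): snap(n,n+'0.png'); print(n,cam(n)[3], eyes.camera_info(n))
s,_=snap('wrist','w0.png'); print(s, eyes.camera_info('wrist'))
a=[cv2.imread(f'pics/{n}0.png') for n in('top','side')]
E
```

```text
pics
top [0.45782068 0.00568983 1.3821871 ] {'vfov': 45.79981964150732, 'cx': 319.6542764265734, 'cy': 195.47646682099474, 'k1': -0.02635199006714279, 'rvec': array([ 2.15599366, -2.19450193,  0.0629298 ]), 'tvec': array([0.03752315, 0.55913513, 1.34388736])}
side [0.22852607 0.77541179 0.93798954] {'vfov': 53.01711574126116, 'cx': 316.5327587821062, 'cy': 201.76824511997677, 'k1': -0.03828417327426112, 'rvec': array([ 0.60873703, -2.71529564,  1.0984235 ]), 'tvec': array([0.5222926 , 0.21790322, 1.10138123])}
{'time_s': 0.1, 'joints': array([ 6.76849932e+01,  1.77010629e+01,  9.36817803e+01,  1.41293877e-03,
        6.87399165e+01, -3.99471114e+00]), 'qd': array([-0.02584608, -0.03388329, -0.21679346, -0.06865804,  0.00200085,
        0.00095808]), 'joint_efforts': array([-5.87049794e-05, -4.16407800e+01, -2.77647221e+01, -8.72643432e-05,
        4.06065490e-03, -7.61012416e-06]), 'tool_pos': array([0.19619904, 0.59260981, 0.23014884]), 'orientation': array([-1.79877630e+02, -9.86445639e-03,  1.61679180e+02]), 'contact_force': array([-0.15160886,  0.19770526,  0.01971879]), 'ft_torque': array([-0.01711671, -0.00990002,  0.00983011]), 'finger_force': 0.0, 'width': 0.08520659898286911} {'vfov': 71.94341368526909, 'cx': 322.1288626089672, 'cy': 201.91951068566823, 'k1': -0.02795605870547979, 'hand_eye': array([[ 3.47450612e-04, -9.46102338e-01, -3.23867636e-01,
         8.33578057e-02],
       [ 9.99999771e-01,  1.40400727e-04,  6.62669104e-04,
        -6.03128310e-04],
       [-5.81481537e-04, -3.23867792e-01,  9.46102170e-01,
        -1.42199583e-01],
       [ 0.00000000e+00,  0.00000000e+00,  0.00000000e+00,
         1.00000000e+00]])}
```

View pics/top0.png

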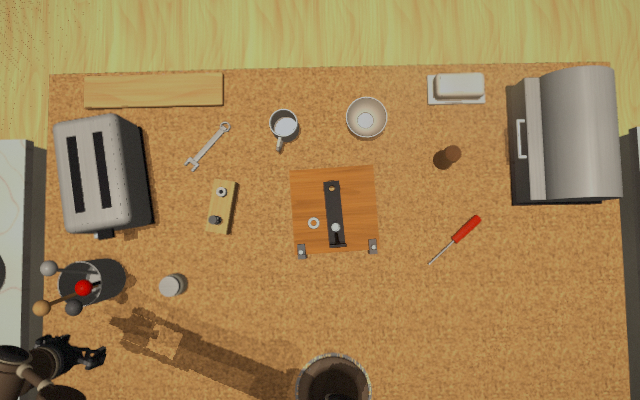

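View pics/side0.png

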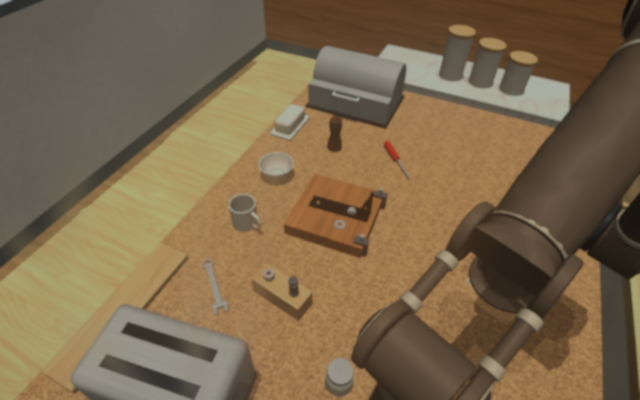

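The top view shows the block at (221,207) with the bolt at (221,191) and the drift at (214,220). The board is at (334,210), the free hole at (332,187) and the bracket leg at (338,245). The side view agrees. Next I compute positions.

Run:
```python
from h import *
im=cv2.imread('pics/top0.png')
for nm,uv,z in [('bolt',(221.5,191),.08),('drift',(214.5,219.5),.12),('hole',(332,187),.051),('slotbolt',(336,227),.059),('washer',(314,223),.049),
 ('blkA',(217,180),.06),('blkB',(238,183),.06),('blkC',(227,234),.06),('blkD',(206,231),.06)]:
    print(nm,onz('top',uv,z).round(4))
c=np.hstack([cv2.resize(im[165:250,190:250],None,fx=6,fy=6,interpolation=2),cv2.resize(im[165:250,300:370],None,fx=6,fy=6,interpolation=2)])
cv2.imwrite('pics/c1.png',c); print(c.shape)
```

```text
bolt [0.5727 0.2987 0.08  ]
drift [0.493  0.3087 0.12  ]
hole [ 0.5808 -0.0081  0.051 ]
slotbolt [ 0.4679 -0.0171  0.059 ]
washer [0.4803 0.0444 0.049 ]
blkA [0.6059 0.3159 0.06  ]
blkB [0.5963 0.2564 0.06  ]
blkC [0.4535 0.288  0.06  ]
blkD [0.4629 0.3471 0.06  ]
(510, 780, 3)
```

View pics/c1.png

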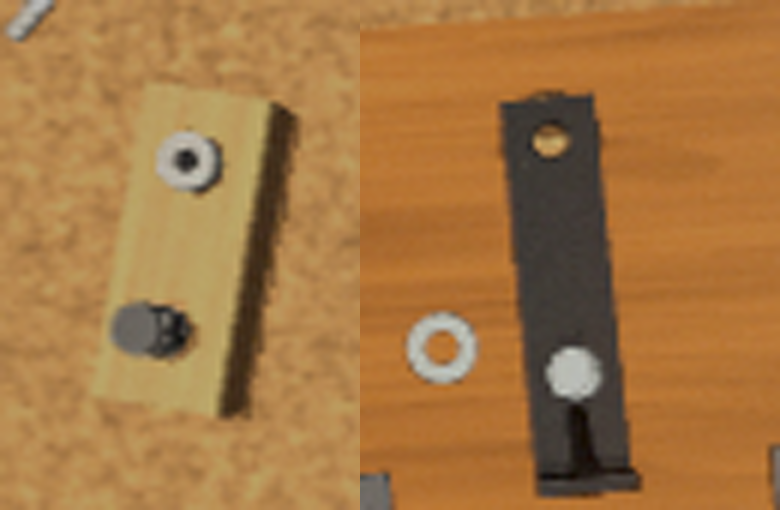

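The crop shows the bolt, the drift (handle leaning away by parallax) and the bracket hole, with pale plug and a darker part visible in it. Moving above the drift.

Emit:
play_rows:
  commands:
    - {"x":-0.0464,"y":-0.0219}
    - {"x":-0.0464,"y":-0.0219}
    - {"x":-0.0464,"y":-0.0219}
    - {"x":-0.0464,"y":-0.0219}
    - {"x":-0.0464,"y":-0.0219}
    - {"x":-0.0464,"y":-0.0219}
    - {"x":-0.0464,"y":-0.0219}
    - {"x":-0.0464,"y":-0.0219}
    - {"fingers":0.06}
    - {}
  grip_force: 60

```text
invalid input
```

```bash
cat >> h.py <<'E'
def to(P,s=None):
    s=s or robot.sense(); Rm=R.from_euler('xyz',s['orientation'],degrees=True)
    print('tcp',np.round(s['tool_pos'],4),'rpy',np.round(s['orientation'],2),'F',np.round(s['contact_force'],1),'t',round(s['time_s'],2),'w',round(s['width'],4))
    print(' tool delta',Rm.inv().apply(np.array(P)-s['tool_pos']).round(4))
E
python3 - <<'E'
from h import *
s,im=snap('wrist','w1.png'); to([.493,.3095,.085],s)
for P in([.493,.3095,.12],[.5688,.2934,.08],[.53,.302,.06]): print(proj('wrist',P,s))
E
```

```text
tcp [0.1963 0.5927 0.2303] rpy [-1.7989e+02 -1.0000e-02  1.6168e+02] F [-0.1  0.4 -0.4] t 0.15 w 0.0853
 tool delta [-0.3708 -0.1753  0.1456]
[200.7436096  443.05296506]
[222.67386129 445.45774516]
[221.13155261 417.44007112]
```

View pics/w1.png

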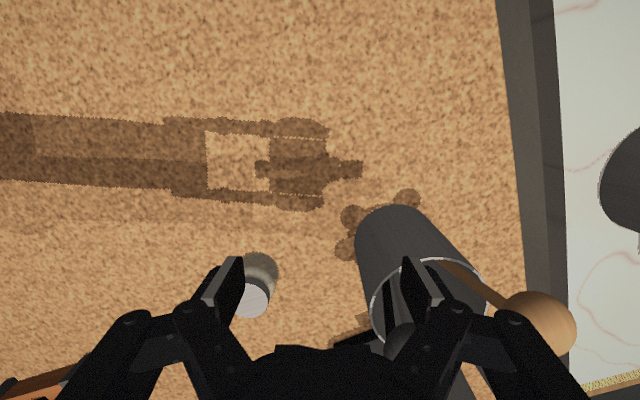

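The wrist view at the start pose shows the jar at (257,285) and a utensil crock, and the block is out of view. The move was refused, so I retry with every key given.

Emit:
play_rows:
  commands:
    - {"x":-0.0464,"y":-0.0219,"z":0,"rx":0,"ry":0,"rz":0,"fingers":0.06}
    - {"x":-0.0464,"y":-0.0219,"z":0,"rx":0,"ry":0,"rz":0,"fingers":0.06}
    - {"x":-0.0464,"y":-0.0219,"z":0,"rx":0,"ry":0,"rz":0,"fingers":0.06}
    - {"x":-0.0464,"y":-0.0219,"z":0,"rx":0,"ry":0,"rz":0,"fingers":0.06}
    - {"x":-0.0464,"y":-0.0219,"z":0,"rx":0,"ry":0,"rz":0,"fingers":0.06}
    - {"x":-0.0464,"y":-0.0219,"z":0,"rx":0,"ry":0,"rz":0,"fingers":0.06}
    - {"x":-0.0464,"y":-0.0219,"z":0,"rx":0,"ry":0,"rz":0,"fingers":0.06}
    - {"x":-0.0464,"y":-0.0219,"z":0,"rx":0,"ry":0,"rz":0,"fingers":0.06}
  grip_force: 60

```text
time_s: 1.2
tool_pos: [0.4948, 0.309, 0.2312]
orientation: [180.0, -0.0, 161.7]
contact_force: [0.2, 1.4, 0.6]
width: 0.0599
finger_force: 0.0
```

Run:
```python
from h import *
s,im=snap('wrist','w2.png'); to([.493,.3095,.085],s)
for P in([.493,.3095,.12],[.5688,.2934,.08],[.53,.302,.06]): print(proj('wrist',P,s))
```

```text
tcp [0.4948 0.309  0.2312] rpy [ 1.8000e+02 -1.0000e-02  1.6167e+02] F [0.2 1.4 0.6] t 1.2 w 0.0599
 tool delta [ 1.800e-03 -1.000e-04  1.462e-01]
[322.50254213 196.83328154]
[329.54465917 247.96930865]
[326.09505261 211.0703254 ]
```

View pics/w2.png

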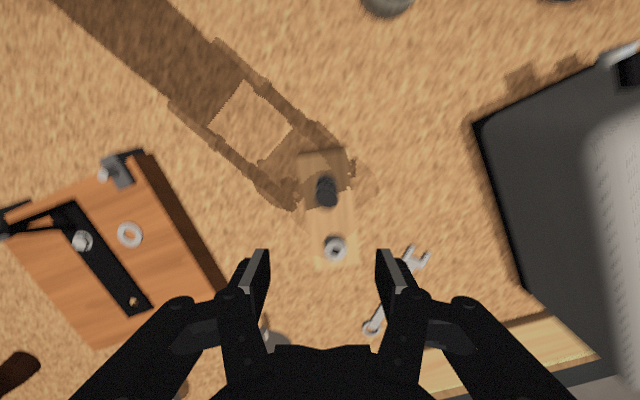

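The wrist view shows the drift at about (326,190) and the bolt head at (335,247), a few pixels right of where I predicted. Measuring them by mask.

Run:
```python
from h import *
s=robot.sense(); im=cv2.imread('pics/w2.png')
c=im[140:275,285:370]; cv2.imwrite('pics/c2.png',cv2.resize(c,None,fx=4.4,fy=4.4,interpolation=2))
hsv=cv2.cvtColor(im,cv2.COLOR_BGR2HSV)
m=(hsv[...,2]<75).astype(np.uint8); m[:165]=0;m[215:]=0;m[:,:308]=0;m[:,345:]=0
n,l,st,ce=cv2.connectedComponentsWithStats(m); print(st[1:],ce[1:])
m=(hsv[...,1]<50).astype(np.uint8)&(hsv[...,2]>60); m[:230]=0;m[265:]=0;m[:,:315]=0;m[:,355:]=0
n,l,st,ce=cv2.connectedComponentsWithStats(m); print(st[1:],ce[1:])
for uv,z in [((326,192),.12),((335,248),.08)]: print(onz('wrist',uv,z,s))
```

```text
[[316 176  21  31 496]] [[326.04435484 191.50201613]]
[[325 237  22  24 391]] [[334.8516624  248.23785166]]
[0.4949121 0.309214  0.12     ]
[0.57682897 0.29408961 0.08      ]
```

View pics/c2.png

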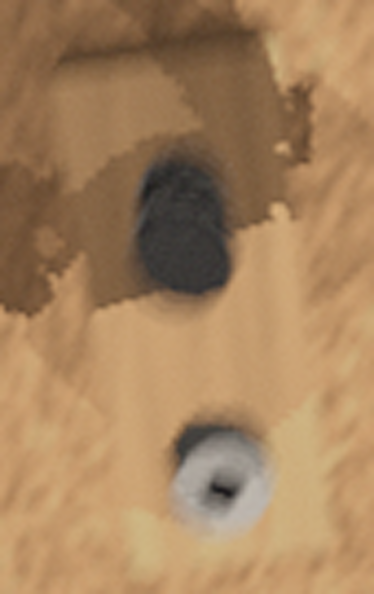

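The handle top is at about (326.8,196.4) in the picture and the bolt head at (335.5,250.7). That puts the drift near (0.497,0.308). Descending and gripping.

Emit:
play_rows:
  commands:
    - {"x":-0.0024,"y":0,"z":0.04,"rx":0,"ry":0,"rz":0,"fingers":0.06}
    - {"x":0,"y":0,"z":0.04,"rx":0,"ry":0,"rz":0,"fingers":0.06}
    - {"x":0,"y":0,"z":0.04,"rx":0,"ry":0,"rz":0,"fingers":0.06}
    - {"x":0,"y":0,"z":0.027,"rx":0,"ry":0,"rz":0,"fingers":0.06}
    - {"x":0,"y":0,"z":0,"rx":0,"ry":0,"rz":0,"fingers":0.06}
    - {"x":0,"y":0,"z":0,"rx":0,"ry":0,"rz":0,"fingers":0.015}
    - {"x":0,"y":0,"z":0,"rx":0,"ry":0,"rz":0,"fingers":0.015}
    - {"x":0,"y":0,"z":0,"rx":0,"ry":0,"rz":0,"fingers":0.015}
    - {"x":0,"y":0,"z":0,"rx":0,"ry":0,"rz":0,"fingers":0.015}
    - {"x":0,"y":0,"z":0,"rx":0,"ry":0,"rz":0,"fingers":0.015}
  grip_force: 60

```text
time_s: 2.5
tool_pos: [0.4983, 0.3115, 0.0866]
orientation: [179.7, 0.2, 161.6]
contact_force: [0.7, 5.5, 5.9]
width: 0.0227
finger_force: 59.0
```

Emit:
play_rows:
  commands:
    - {"x":0,"y":0.0035,"z":0,"rx":0,"ry":0,"rz":0,"fingers":0.015}
    - {"x":0,"y":0,"z":-0.05,"rx":0,"ry":0,"rz":0,"fingers":0.015}
    - {"x":0,"y":0,"z":-0.05,"rx":0,"ry":0,"rz":0,"fingers":0.015}
    - {"x":0,"y":0,"z":-0.05,"rx":0,"ry":0,"rz":0,"fingers":0.015}
    - {"x":-0.0298,"y":-0.0462,"z":0,"rx":0,"ry":0,"rz":0,"fingers":0.015}
    - {"x":-0.0298,"y":-0.0462,"z":0,"rx":0,"ry":0,"rz":0,"fingers":0.015}
    - {"x":-0.0298,"y":-0.0462,"z":0,"rx":0,"ry":0,"rz":0,"fingers":0.015}
    - {"x":-0.0298,"y":-0.0462,"z":0,"rx":0,"ry":0,"rz":0,"fingers":0.015}
    - {"x":-0.0298,"y":-0.0462,"z":0,"rx":0,"ry":0,"rz":0,"fingers":0.015}
    - {"x":-0.0298,"y":-0.0462,"z":0,"rx":0,"ry":0,"rz":0,"fingers":0.015}
  grip_force: 60

```text
time_s: 3.75
tool_pos: [0.5777, -0.0089, 0.2326]
orientation: [-179.8, -0.3, 161.7]
contact_force: [1.2, 1.0, -1.2]
width: 0.0224
finger_force: 61.6
```

Emit:
play_rows:
  commands:
    - {"x":0,"y":0,"z":0.05,"rx":0,"ry":0,"rz":0,"fingers":0.015}
    - {"x":0,"y":0,"z":0,"rx":0,"ry":0,"rz":0,"fingers":0.015}
  grip_force: 60

```text
time_s: 4.0
tool_pos: [0.5735, -0.0074, 0.1785]
orientation: [-179.7, -0.9, 161.6]
contact_force: [-0.9, 0.8, -2.0]
width: 0.0224
finger_force: 61.5
```

Run:
```python
from h import *
s,im=snap('wrist','w3.png'); to([.581,-.008,.15],s)
print('hole pred',proj('wrist',[.581,-.008,.051],s)); p=s['tool_pos']
print('tip pred',proj('wrist',p-[0,0,.0746],s))
t=proj('wrist',p-[0,0,.0746],s).astype(int); print(t)
x0,y0=t[0]-70,t[1]-55
x0,y0=max(x0,0),max(y0,0); print(x0,y0)
cv2.imwrite('pics/c3.png',cv2.resize(im[y0:y0+110,x0:x0+145,::-1],None,fx=5.4,fy=5.4,interpolation=2))
```

```text
tcp [ 0.5735 -0.0074  0.1785] rpy [-179.73   -0.86  161.59] F [-0.9  0.8 -2. ] t 4.0 w 0.0224
 tool delta [-0.0077  0.002   0.0283]
hole pred [324.87806713 202.1876935 ]
tip pred [323.07432714 213.43218683]
[323 213]
253 158
```

View pics/c3.png

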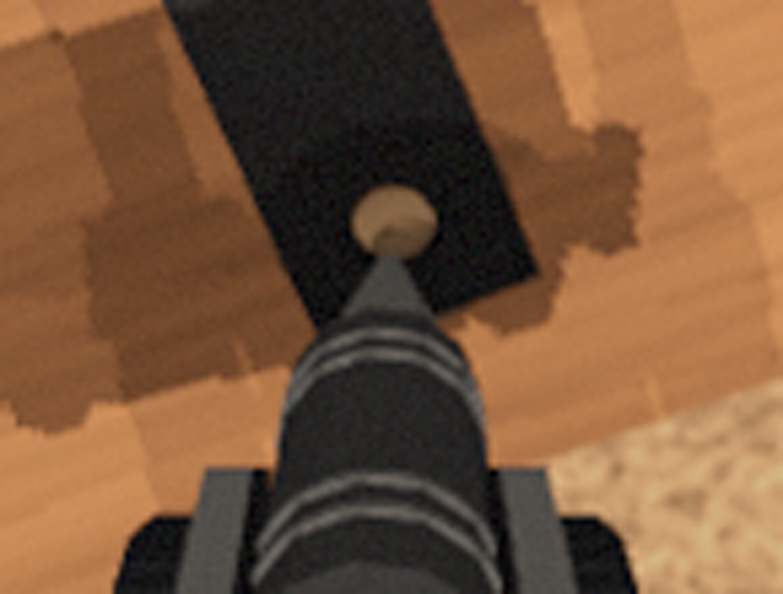

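The crop shows the tip at (390,258) and the hole at (394,221), with the dark lens on its lower side, partly hidden by the tip. I shift the camera over the hole to see the lens clear.

Emit:
play_rows:
  commands:
    - {"x":-0.03,"y":0,"z":0,"rx":0,"ry":0,"rz":0,"fingers":0.015}
    - {"x":-0.03,"y":0,"z":0,"rx":0,"ry":0,"rz":0,"fingers":0.015}
    - {"x":0,"y":0,"z":0,"rx":0,"ry":0,"rz":0,"fingers":0.015}
    - {"x":0,"y":0,"z":0,"rx":0,"ry":0,"rz":0,"fingers":0.015}
  grip_force: 60

```text
time_s: 4.55
tool_pos: [0.6363, -0.0246, 0.1851]
orientation: [-180.0, -0.0, 161.8]
contact_force: [0.3, 0.6, -2.4]
width: 0.0229
finger_force: 61.5
```

Run:
```python
from h import *
for k in range(2):
    s,im=snap('wrist',f'w4{k}.png'); to([.581,-.008,.15],s)
t=proj('wrist',[.581,-.008,.051],s); print(t); x0,y0=int(t[0])-25,int(t[1])-25; print(x0,y0)
cv2.imwrite('pics/c4.png',cv2.resize(im[y0:y0+50,x0:x0+50,::-1],None,fx=10,fy=10,interpolation=2))
S=np.array(cam('wrist',s)[3]);print(S)
s3=dict(tool_pos=np.array([.5735,-.0074,.1785]),orientation=np.array([-179.73,-.86,161.59]))
print('hole w3',onz('wrist',(326,199),.051,s3)); print('tip w3 at z.105',onz('wrist',(325.2,205.3),.1039,s3))
```

```text
tcp [ 0.6363 -0.0246  0.1851] rpy [-1.7998e+02 -3.0000e-02  1.6175e+02] F [ 0.3  0.6 -2.4] t 4.55 w 0.0229
 tool delta [ 0.0577 -0.0016  0.0352]
tcp [ 0.636  -0.0245  0.1849] rpy [-1.7998e+02 -4.0000e-02  1.6175e+02] F [-0.2 -0.4 -1.1] t 4.6 w 0.0225
 tool delta [ 0.0574 -0.0015  0.0349]
[321.0676886  135.83815838]
296 110
[0.55674302 0.00100523 0.32713655]
hole w3 [ 0.5780837  -0.00579297  0.051     ]
tip w3 at z.105 [ 0.56717964 -0.00343826  0.1039    ]
```

View pics/c4.png

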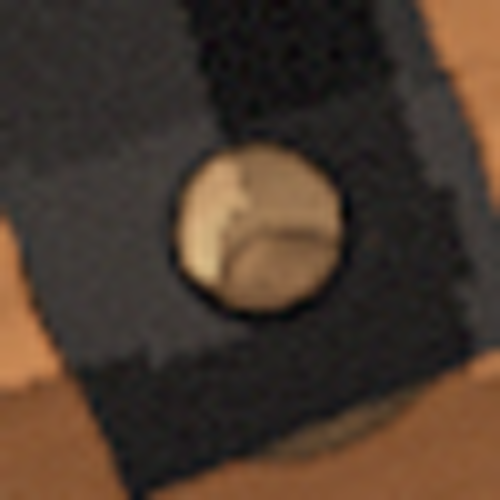

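The crop shows the hole centred at (260,228) with radius 85 px, and the bore arc fits a centre of about (294,312). The bore therefore lies about 9 mm away, nearly along world +x. Next I measure the tip numerically.

Run:
```python
from h import *
s=robot.sense(); im=cv2.imread('pics/w41.png'); hsv=cv2.cvtColor(im,cv2.COLOR_BGR2HSV)
print('hole',onz('wrist',(322,132.8),.051,s),'bore',onz('wrist',(325.4,140.9),.045,s))
print('tip pred',proj('wrist',s['tool_pos']-[0,0,.0746],s),'collar pred',proj('wrist',s['tool_pos']-[0,0,.0266],s))
for name in('w41','w3'):
    h=cv2.cvtColor(cv2.imread(f'pics/{name}.png'),cv2.COLOR_BGR2HSV)
    print(name)
    for v in range(198,232,2): 
        print(v,' '.join('%3d'%x for x in h[v,300:352:2,1]))
```

```text
hole [ 0.57842034 -0.00625791  0.051     ] bore [ 0.58752527 -0.00565727  0.045     ]
tip pred [322.68268486 212.24910722] collar pred [322.84136606 237.64145358]
w41
198 160 150 148 160 162 144 129 130 127 130 129 131 129 124 121 119 117 119 127 130 131 123 118 120 114 116
200 150 157 152 135 132 128 124 128 133 130 129 139 122 122 114 113 116 115 120 119 127 117 116 119 114 119
202 134 138 125 130 128 129 125 133 129 127 122 117 117 119 115 113 108 110 119 117 121 124 123 119 123 127
204 130 122 126 127 136 130 127 120 117 116 121 121 115 123 121 116 117 120 122 121 122 128 121 122 127 118
206 117 120 122 128 127 120 120 115 116 123 123 117   9  73 121 119 120 119 122 119 119 122 121 118 118 119
208 121 116 122 123 119 119 119 114 116 120 119  35  28  13 120 115 117 113 122 118 116 117 119 116 116 116
210 121 117 119 119 120 122 119 113 120 120 100  27  27  23  54 120 113 113 117 114 121 124 121 115 117 118
212 118 117 123 120 120 119 124 115 118 114  17  26  23  25  24 101 123 118 117 116 119 120 123 120 115 115
214 116 120 122 122 114 118 120 119 119  45  27  31  30  25  23  42 1
[... 2041 characters left out ...]
  27  18  29  28 126 160 157 151 154 156 160 151 156
220 150 154 157 151 159 152  16  34  27  19  30  23  24  24  24  33  26   8 137 149 146 151 150 149 152 143
222 165 164 162 159 160  67  23  33  19  18  33  30  28  26  31   7  34  26  13 145 147 148 149 146 146 143
224 160 156 153 161 108  18   7  25  24  29  26  21  31  33  26  21  26  29  19  33 150 146 146 149 152 149
226 160 157 153 155  18  28  26  29  28  19  14   7  20  27  32  22  24  24  25  21 149 146 149 147 147 147
228 147 151 152 128  27  23  38  13   0  19  49  24   0  13  20  41  22  12  33  22  31 147 150 145 149 151
230 147 151 154  65  26  25  21  31   0  33   6  20  47  46   7  13  25  21  15  18  15 137 147 147 153 148
```

Run:
```python
from h import *
s=robot.sense(); t=onz('wrist',(325.3,206.8),.1103,s); print(t, t-s['tool_pos'])
Rm=R.from_euler('xyz',s['orientation'],degrees=True)
print('tip in tool',Rm.inv().apply(t-s['tool_pos']))
to([0.5828-(t-s['tool_pos'])[0],-.006-(t-s['tool_pos'])[1],.058+.0746],s)
```

```text
[ 0.6318721 -0.020972   0.1103   ] [-0.00401757  0.00362389 -0.07440661]
tip in tool [0.00489691 0.00220026 0.07440965]
tcp [ 0.6359 -0.0246  0.1847] rpy [-1.7999e+02 -4.0000e-02  1.6174e+02] F [ 0.9  0.5 -1.8] t 4.65 w 0.0223
 tool delta [ 0.0513 -0.0011  0.0521]
```

Emit:
play_rows:
  commands:
    - {"x":0.0257,"y":-0.0005,"z":0,"rx":0,"ry":0,"rz":0,"fingers":0.015}
    - {"x":0.0256,"y":-0.0006,"z":0,"rx":0,"ry":0,"rz":0,"fingers":0.015}
    - {"x":0,"y":0,"z":0.025,"rx":0,"ry":0,"rz":0,"fingers":0.015}
    - {"x":0,"y":0,"z":0.023,"rx":0,"ry":0,"rz":0,"fingers":0.015}
    - {"x":0,"y":0,"z":0,"rx":0,"ry":0,"rz":0,"fingers":0.015}
    - {"x":0,"y":0,"z":0,"rx":0,"ry":0,"rz":0,"fingers":0.015}
  grip_force: 60

```text
time_s: 5.4
tool_pos: [0.588, -0.0101, 0.1372]
orientation: [180.0, 0.1, 161.7]
contact_force: [-0.2, -0.5, -1.4]
width: 0.0222
finger_force: 61.5
```

Run:
```python
from h import *
s,im=snap('wrist','w5.png'); to([.5828+.004,-.006-.0036,.1326],s)
c=im[155:225,280:370,::-1]
sd,im2=snap('side','s5.png'); p=proj('side',[.583,-.006,.06]).astype(int); print(p)
c2=im2[p[1]-50:p[1]+20,p[0]-30:p[0]+30,::-1]
cv2.imwrite('pics/c5.png',cv2.resize(np.hstack([c,c2]),None,fx=5.3,fy=5.3,interpolation=2))
```

```text
tcp [ 0.588  -0.0101  0.1372] rpy [1.7999e+02 6.0000e-02 1.6170e+02] F [-0.2 -0.5 -1.4] t 5.4 w 0.0222
 tool delta [0.0013 0.0001 0.0046]
[315 198]
```

View pics/c5.png

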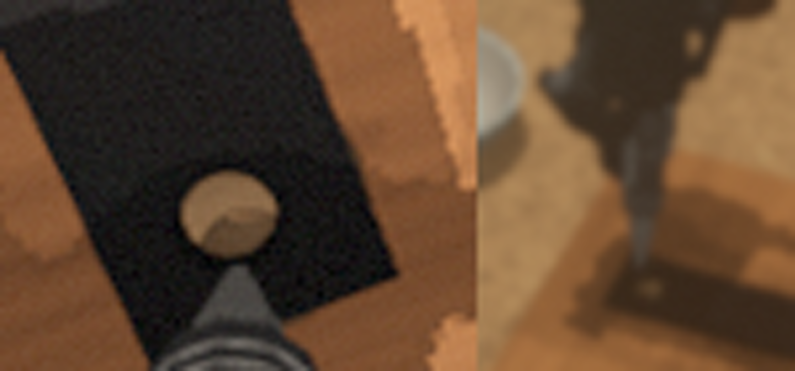

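The tip is at crop (238,265) and the hole at (229,213), with the lens around (243,232). Computing the correction.

Run:
```python
from h import *
s=robot.sense(); f=lambda c,z: onz('wrist',(280+c[0]/5.3,155+c[1]/5.3),z,s)
t=f((238,267),s['tool_pos'][2]-.0746);h=f((229,213),.051);b=f((238,207),.045)
print('tip',t,'hole',h,'bore arc apex',b)
Rm=R.from_euler('xyz',s['orientation'],degrees=True)
print('tool: hole-tip',Rm.inv().apply(h-t),'apex-tip',Rm.inv().apply(b-t))
```

```text
tip [ 0.58372728 -0.00660604  0.06321029] hole [ 0.57851003 -0.006319    0.051     ] bore arc apex [ 0.57980093 -0.00511742  0.045     ]
tool: hole-tip [ 0.00507368 -0.00137405  0.01219685] apex-tip [0.00424076 0.00016885 0.01819985]
```

Emit:
play_rows:
  commands:
    - {"x":0.0005,"y":0.0005,"z":0.01,"rx":0,"ry":0,"rz":0,"fingers":0.015}
    - {"x":0,"y":0,"z":0.005,"rx":0,"ry":0,"rz":0,"fingers":0.015}
    - {"x":0,"y":0,"z":0.003,"rx":0,"ry":0,"rz":0,"fingers":0.015}
    - {"x":0,"y":0,"z":0.003,"rx":0,"ry":0,"rz":0,"fingers":0.015}
    - {"x":0,"y":0,"z":0,"rx":0,"ry":0,"rz":0,"fingers":0.015}
  grip_force: 60

```text
time_s: 6.12
tool_pos: [0.587, -0.0096, 0.1148]
orientation: [-180.0, -0.1, 161.7]
contact_force: [-1.1, 0.1, -1.8]
width: 0.0224
finger_force: 61.5
```

The tip is at about z 0.040, below the wood's surface, with no force. It is in the lens, so I go on with a small forward drift.

Emit:
play_rows:
  commands:
    - {"x":-0.0003,"y":0.0001,"z":0.003,"rx":0,"ry":0,"rz":0,"fingers":0.015}
    - {"x":-0.0004,"y":0.0001,"z":0.003,"rx":0,"ry":0,"rz":0,"fingers":0.015}
    - {"x":-0.0004,"y":0.0001,"z":0.003,"rx":0,"ry":0,"rz":0,"fingers":0.015}
    - {"x":0,"y":0,"z":0,"rx":0,"ry":0,"rz":0,"fingers":0.015}
  grip_force: 90

```text
time_s: 6.62
tool_pos: [0.588, -0.0096, 0.1059]
orientation: [-180.0, -0.1, 161.7]
contact_force: [-2.3, 0.1, 0.5]
width: 0.0222
finger_force: 88.0
```

Emit:
play_rows:
  commands:
    - {"x":-0.0005,"y":0.0002,"z":0.003,"rx":0,"ry":0,"rz":0,"fingers":0.015}
    - {"x":-0.0005,"y":0.0002,"z":0.003,"rx":0,"ry":0,"rz":0,"fingers":0.015}
    - {"x":-0.0005,"y":0.0002,"z":0.003,"rx":0,"ry":0,"rz":0,"fingers":0.015}
    - {"x":0,"y":0,"z":0,"rx":0,"ry":0,"rz":0,"fingers":0.015}
  grip_force: 90

```text
time_s: 7.12
tool_pos: [0.5899, -0.0095, 0.0967]
orientation: [180.0, -0.0, 161.7]
contact_force: [-2.3, 1.4, -0.3]
width: 0.0219
finger_force: 88.0
```

Emit:
play_rows:
  commands:
    - {"x":-0.0005,"y":0.0002,"z":0.003,"rx":0,"ry":0,"rz":0,"fingers":0.015}
    - {"x":-0.0005,"y":0.0002,"z":0.003,"rx":0,"ry":0,"rz":0,"fingers":0.015}
    - {"x":-0.0004,"y":0.0002,"z":0.002,"rx":0,"ry":0,"rz":0,"fingers":0.015}
    - {"x":0,"y":0,"z":0,"rx":0,"ry":0,"rz":0,"fingers":0.015}
  grip_force: 90

```text
time_s: 7.62
tool_pos: [0.5913, -0.0093, 0.0887]
orientation: [180.0, -0.0, 161.7]
contact_force: [-3.4, 0.8, -1.5]
width: 0.0217
finger_force: 88.1
```

Emit:
play_rows:
  commands:
    - {"x":-0.0002,"y":0,"z":0.002,"rx":0,"ry":0,"rz":0,"fingers":0.015}
    - {"x":-0.0001,"y":0,"z":0.002,"rx":0,"ry":0,"rz":0,"fingers":0.015}
    - {"x":0,"y":0,"z":0.001,"rx":0,"ry":0,"rz":0,"fingers":0.015}
    - {"x":0,"y":0,"z":0,"rx":0,"ry":0,"rz":0,"fingers":0.015}
  grip_force: 90

```text
time_s: 8.12
tool_pos: [0.592, -0.0094, 0.0842]
orientation: [180.0, 0.0, 161.7]
contact_force: [-2.8, 2.9, 0.3]
width: 0.0222
finger_force: 88.2
```

Emit:
play_rows:
  commands:
    - {"x":0,"y":0,"z":0.002,"rx":0,"ry":0,"rz":0,"fingers":0.015}
    - {"x":0,"y":0,"z":0.001,"rx":0,"ry":0,"rz":0,"fingers":0.015}
    - {"x":0,"y":0,"z":0.001,"rx":0,"ry":0,"rz":0,"fingers":0.015}
    - {"x":0,"y":0,"z":0,"rx":0,"ry":0,"rz":0,"fingers":0.015}
  grip_force: 90

```text
time_s: 8.62
tool_pos: [0.592, -0.0094, 0.0802]
orientation: [180.0, 0.0, 161.7]
contact_force: [-2.3, 4.1, 0.6]
width: 0.0219
finger_force: 88.3
```

Emit:
play_rows:
  commands:
    - {"x":0,"y":0,"z":0.001,"rx":0,"ry":0,"rz":0,"fingers":0.015}
    - {"x":0,"y":0,"z":0.001,"rx":0,"ry":0,"rz":0,"fingers":0.015}
    - {"x":0,"y":0,"z":0,"rx":0,"ry":0,"rz":0,"fingers":0.015}
  grip_force: 90

```text
time_s: 9.0
tool_pos: [0.592, -0.0094, 0.0782]
orientation: [180.0, 0.0, 161.7]
contact_force: [-2.3, 3.7, 0.5]
width: 0.0219
finger_force: 88.4
```

Emit:
play_rows:
  commands:
    - {"x":0,"y":0,"z":0.0005,"rx":0,"ry":0,"rz":0,"fingers":0.015}
    - {"x":0,"y":0,"z":0.0005,"rx":0,"ry":0,"rz":0,"fingers":0.015}
    - {"x":0,"y":0,"z":0,"rx":0,"ry":0,"rz":0,"fingers":0.015}
  grip_force: 90

```text
time_s: 9.38
tool_pos: [0.5921, -0.0094, 0.0774]
orientation: [180.0, 0.0, 161.7]
contact_force: [-2.2, 4.6, 0.4]
width: 0.0216
finger_force: 88.5
```

Emit:
play_rows:
  commands:
    - {"x":0,"y":0,"z":0.0005,"rx":0,"ry":0,"rz":0,"fingers":0.015}
    - {"x":0,"y":0,"z":0.0005,"rx":0,"ry":0,"rz":0,"fingers":0.015}
    - {"x":0,"y":0,"z":0,"rx":0,"ry":0,"rz":0,"fingers":0.015}
  grip_force: 90

```text
time_s: 9.75
tool_pos: [0.5921, -0.0094, 0.0765]
orientation: [180.0, 0.0, 161.7]
contact_force: [-3.0, 4.4, 1.4]
width: 0.022
finger_force: 88.5
```

Emit:
play_rows:
  commands:
    - {"x":0,"y":0,"z":0.0007,"rx":0,"ry":0,"rz":0,"fingers":0.015}
    - {"x":0,"y":0,"z":0.0007,"rx":0,"ry":0,"rz":0,"fingers":0.015}
    - {"x":0,"y":0,"z":0,"rx":0,"ry":0,"rz":0,"fingers":0.015}
  grip_force: 90

```text
time_s: 10.12
tool_pos: [0.5922, -0.0094, 0.0755]
orientation: [180.0, 0.0, 161.7]
contact_force: [-3.8, 4.8, 3.7]
width: 0.0218
finger_force: 88.7
```

The collar is in contact, with force rising from about 1 N to 3.7 N. Now I pull the drift straight up.

Emit:
play_rows:
  commands:
    - {"x":0.0003,"y":0.001,"z":-0.002,"rx":0,"ry":0,"rz":0,"fingers":0.015}
    - {"x":0,"y":0,"z":-0.006,"rx":0,"ry":0,"rz":0,"fingers":0.015}
    - {"x":0,"y":0,"z":-0.008,"rx":0,"ry":0,"rz":0,"fingers":0.015}
    - {"x":0,"y":0,"z":-0.012,"rx":0,"ry":0,"rz":0,"fingers":0.015}
    - {"x":0,"y":0,"z":-0.02,"rx":0,"ry":0,"rz":0,"fingers":0.015}
    - {"x":0,"y":0,"z":-0.03,"rx":0,"ry":0,"rz":0,"fingers":0.015}
    - {"x":0,"y":0,"z":-0.03,"rx":0,"ry":0,"rz":0,"fingers":0.015}
    - {"x":0,"y":0,"z":0,"rx":0,"ry":0,"rz":0,"fingers":0.015}
  grip_force: 90

```text
time_s: 11.12
tool_pos: [0.5957, -0.009, 0.1879]
orientation: [179.9, 0.6, 161.7]
contact_force: [-0.2, 0.0, -1.9]
width: 0.0218
finger_force: 88.5
```

Run:
```python
from h import *
s,im=snap('wrist','w6.png'); to([.5005,.3135,.1845],s)
h=cv2.cvtColor(im[:,:,::-1],cv2.COLOR_BGR2HSV)
p=proj('wrist',[.5878,-.006,.051],s); print(p)
x0,y0=int(p[0])-20,int(p[1])-16
print(x0,y0)
for v in range(y0,y0+36,1): print(v,' '.join('%3d'%x for x in h[v,x0:x0+40:1,2]))
```

```text
tcp [ 0.5957 -0.009   0.1879] rpy [179.88   0.59 161.68] F [-0.2  0.  -1.9] t 11.12 w 0.0218
 tool delta [0.1918 0.2763 0.002 ]
[322.65146458 182.02693359]
302 166
166  27  29  37  30  28  32  34  32  32  29  30  32  30  34  29  32  32  25  29  34  29  30  32  34  32  30  31  30  33  30  35  29  27  36  30  33  27  39  67 119
167  32  29  33  32  25  29  32  21  29  31  27  29  26  36  27  32  23  25  30  31  28  33  32  35  28  31  28  34  28  35  31  33  33  31  29  32  26  32  54 110
168  38  31  28  30  29  26  30  34  32  33  35  30  28  28  29  30  34  33  28  29  24  34  34  27  33  33  27  33  32  29  32  32  27  33  33  30  30  28  41  96
169  30  32  30  30  30  34  33  31  32  33  30  27  31  31  29  31  32  29  30  32  31  29  30  36  31  30  30  31  31  35  24  31  30  32  30  32  34  27  32  77
170  25  29  30  28  27  35  29  33  32  35  31  29  28  32  34  35  31  33  28  30  26  29  33  29  27  31  32  32  29  32  28  25  27  30  25  31  28  28  30  57
171  33  30  32  25  30  23  30  32  29  38  26  33  30  33  31  28  32  32  24  29  27  29  24  32  26  28  28  22 
[... 4267 characters left out ...]
  97 105 110 114 114 115 119 116 120 121 119
198 113 114 110 113 107  75  20  16  22  16   8  24  25  16  20  14  17  17  20  18  17  17  24  31  48  69  90 102 109 115 113 117 117 119 118 117 120 118 120 118
199 113 112 110 113 114  97  41  21  16  25  18  21  20  21  23  17  20  10  21  22  26  39  64  80  94 103 111 116 114 115 117 119 118 119 120 119 118 117 118 118
200 111 111 110 112 113 108  74  17  20  17  22  17  20  17  21  18   9  20  32  48  69  85 100 110 113 118 115 116 117 118 117 122 118 118 120 117 116 115 114 115
201 110 109 111 110 116 112  98  41  23  18  23  11  16  18  16  25  43  66  83  95 104 111 114 115 117 118 119 116 119 117 118 117 115 115 116 115 117 117 115 115
```

The bore now fills the hole, centred at pixel (322.3,179.5). Returning the drift to the block.

Emit:
play_rows:
  commands:
    - {"x":0.0322,"y":0.0457,"z":0,"rx":0,"ry":0,"rz":0,"fingers":0.015}
    - {"x":0.0322,"y":0.0457,"z":0,"rx":0,"ry":0,"rz":0,"fingers":0.015}
    - {"x":0.0322,"y":0.0457,"z":0,"rx":0,"ry":0,"rz":0,"fingers":0.015}
    - {"x":0.0322,"y":0.0457,"z":0,"rx":0,"ry":0,"rz":0,"fingers":0.015}
    - {"x":0.0322,"y":0.0457,"z":0,"rx":0,"ry":0,"rz":0,"fingers":0.015}
    - {"x":0.0322,"y":0.0457,"z":0,"rx":0,"ry":0,"rz":0,"fingers":0.015}
    - {"x":0,"y":0,"z":0,"rx":0,"ry":0,"rz":0,"fingers":0.015}
    - {"x":0,"y":0,"z":0,"rx":0,"ry":0,"rz":0,"fingers":0.015}
    - {"x":0,"y":0,"z":0,"rx":0,"ry":0,"rz":0,"fingers":0.015}
  grip_force: 90

```text
time_s: 12.3
tool_pos: [0.4948, 0.3111, 0.1821]
orientation: [-179.9, -0.0, 161.6]
contact_force: [-0.2, -0.1, -2.0]
width: 0.0218
finger_force: 88.7
```

Run:
```python
from h import *
s,im=snap('wrist','w7.png'); to([.4985,.312,.1],s)
h=cv2.cvtColor(im[:,:,::-1],cv2.COLOR_BGR2HSV)
s6=dict(tool_pos=np.array([.5957,-.009,.1879]),orientation=np.array([179.88,.59,161.68]))
print('hole',onz('wrist',(322.3,179.5),.051,s6))
p=proj('wrist',[.4945,.3156,.06],s); print(p, 'tip',proj('wrist',s['tool_pos']+[-.004,.0036,-.0744],s))
x0,y0=int(p[0])-26,int(p[1])-18; print(x0)
for v in range(y0,y0+40,2): print(v,' '.join('%3d'%x for x in h[v,x0:x0+56:2,2]))
```

```text
tcp [0.4948 0.3111 0.1821] rpy [-1.7992e+02 -4.0000e-02  1.6159e+02] F [-0.2 -0.1 -2. ] t 12.3 w 0.0218
 tool delta [-0.0033  0.0021  0.0821]
hole [ 0.58515574 -0.00545787  0.051     ]
[326.87098346 193.70463324] tip [325.36398901 206.82176358]
300
175 164 164 162 158 167 169 168 161 161 161 161 159 158 154 154 160 129 127 136 134 133 125 123 127 140 140 138 132
177 164 164 161 156 164 172 167 163 163 158 145 161 153 140 124 142 130 130 135 135 131 128 122 128 138 138 136 135
179 165 162 163 156 158 169 170 159 132 134 132 129 129 126 128 127 131 126 135 136 130 127 123 125 137 138 136 132
181 163 162 161 158 158 171 163 145 134 133 134 129 131 130 126 127 130 128 133 136 134 127 123 127 137 139 135 134
183 164 163 162 160 141 138 140 138 135 133 134 130 121 117 117 124 134 125 131 135 134 128 121 123 135 139 140 135
185 165 165 164 156 128 136 141 137 134 136 121 108 134 135 128  97 119 129 131 136 134 129 124 122 133 139 135 137
187 166 155 132 131 128 137 140 138 132 125  90  83  92  93  88  89  92 116 129 134 136 130 125 123 131 141 138 136
189 150 146 133 134 125 137 140 139 132
[... 768 characters left out ...]
 141
203 136 136 133 133 130 131 137 136 136 135 134 133 132 128 126 125 134 135 129 125 133 132 126 123 123 128 138 133
205 135 137 132 133 131 130 135 137 139 132 133 131  90 106 126 125 132 134 129 125 188 211 148 116 117 153 191 210
207 136 134 134 131 127 129 133 138 139 134 137  88  68  75 120 125 132 136 131 150 192 205 201 187 192 199 208 208
209 135 134 135 135 128 127 132 137 137 137 112  63  69  66  86 125 128 135 129 186 200 204 201 192 187 194 208 206
211 132 134 132 132 131 128 131 135 139 135  68  68  67  68  67 117 126 136 128 198 199 205 204 193 190 202 206 206
213 128 134 134 133 129 126 131 134 139  92  69  69  70  68  70  82 126 132 167 195 199 203 203 195 189 204 209 206
```

The block hole is at pixel (326.3,192.5), and the tip offset in the hand is unchanged. Inserting.

Emit:
play_rows:
  commands:
    - {"x":-0.0021,"y":0.0016,"z":0.02,"rx":0,"ry":0,"rz":0,"fingers":0.015}
    - {"x":0,"y":0,"z":0.025,"rx":0,"ry":0,"rz":0,"fingers":0.015}
    - {"x":0,"y":0,"z":0.01,"rx":0,"ry":0,"rz":0,"fingers":0.015}
    - {"x":0,"y":0,"z":0.01,"rx":0,"ry":0,"rz":0,"fingers":0.015}
    - {"x":0,"y":0,"z":0,"rx":0,"ry":0,"rz":0,"fingers":0.015}
  grip_force: 90

```text
time_s: 12.98
tool_pos: [0.4969, 0.313, 0.117]
orientation: [-179.9, -0.1, 161.7]
contact_force: [0.5, -0.1, -2.4]
width: 0.0219
finger_force: 88.7
```

Free at 17 mm deep. Continuing.

Emit:
play_rows:
  commands:
    - {"x":0,"y":0,"z":0.007,"rx":0,"ry":0,"rz":0,"fingers":0.015}
    - {"x":0,"y":0,"z":0.007,"rx":0,"ry":0,"rz":0,"fingers":0.015}
    - {"x":0,"y":0,"z":0.006,"rx":0,"ry":0,"rz":0,"fingers":0.015}
    - {"x":0,"y":0,"z":0.005,"rx":0,"ry":0,"rz":0,"fingers":0.015}
    - {"x":0,"y":0,"z":0.003,"rx":0,"ry":0,"rz":0,"fingers":0.015}
    - {"x":0,"y":0,"z":0,"rx":0,"ry":0,"rz":0,"fingers":0.015}
  grip_force: 90

```text
time_s: 13.72
tool_pos: [0.4971, 0.3133, 0.0896]
orientation: [-180.0, -0.0, 161.7]
contact_force: [0.5, -0.8, -1.2]
width: 0.0222
finger_force: 88.7
```

Emit:
play_rows:
  commands:
    - {"x":0,"y":0,"z":0.002,"rx":0,"ry":0,"rz":0,"fingers":0.015}
    - {"x":0,"y":0,"z":0.0015,"rx":0,"ry":0,"rz":0,"fingers":0.015}
    - {"x":0,"y":0,"z":0,"rx":0,"ry":0,"rz":0,"fingers":0.06}
    - {"x":0,"y":0,"z":0,"rx":0,"ry":0,"rz":0,"fingers":0.06}
    - {"x":0,"y":0,"z":0,"rx":0,"ry":0,"rz":0,"fingers":0.06}
    - {"x":0,"y":0,"z":0,"rx":0,"ry":0,"rz":0,"fingers":0.06}
    - {"x":0,"y":0,"z":-0.05,"rx":0,"ry":0,"rz":0,"fingers":0.06}
    - {"x":0,"y":0,"z":-0.035,"rx":0,"ry":0,"rz":0,"fingers":0.06}
    - {"x":0,"y":0,"z":0,"rx":0,"ry":0,"rz":0,"fingers":0.06}
    - {"x":0,"y":0,"z":0,"rx":0,"ry":0,"rz":0,"fingers":0.06}
  grip_force: 60

```text
time_s: 14.98
tool_pos: [0.4967, 0.3131, 0.1707]
orientation: [-180.0, -0.0, 161.7]
contact_force: [0.4, 0.5, -1.4]
width: 0.0601
finger_force: 0.0
```

Run:
```python
from h import *
s,im=snap('wrist','w8.png'); b=cv2.cvtColor(im,cv2.COLOR_RGB2BGR); hsv=cv2.cvtColor(b,cv2.COLOR_BGR2HSV)
m=((hsv[...,1]<60)&(hsv[...,2]>110)).astype(np.uint8)
p=proj('wrist',[.574,.296,.08],s); print(p)
n,l,st,ce=cv2.connectedComponentsWithStats(m)
for i in range(1,n):
    if st[i,4]>100 and np.hypot(*(ce[i]-p))<60: print(st[i],ce[i],onz('wrist',ce[i],.08,s))
t,imt=snap('top'); hv=cv2.cvtColor(imt,cv2.COLOR_RGB2HSV); 
m=(hv[...,2]<110).astype(np.uint8); m[:205]=0;m[235:]=0;m[:,:205]=0;m[:,226:]=0
n,l,st,ce=cv2.connectedComponentsWithStats(m); print(st[1:],ce[1:]); to([.574,.297,.16])
```

```text
[330.79233383 280.56313668]
[322 265  28  24 431] [335.13689095 276.37354988] [0.57071607 0.30154677 0.08      ]
[[205 205  21  26 304]
 [205 232   1   1   1]
 [205 234   1   1   1]
 [219 234   3   1   3]] [[213.58881579 220.07236842]
 [205.         232.        ]
 [205.         234.        ]
 [220.         234.        ]]
tcp [0.496  0.3127 0.1696] rpy [-1.7986e+02 -1.4000e-01  1.6168e+02] F [-1.1  0.3  1.1] t 15.07 w 0.0599
 tool delta [-0.079   0.0097  0.0094]
```

Emit:
play_rows:
  commands:
    - {"x":-0.025,"y":0.0034,"z":0,"rx":0,"ry":0,"rz":0,"fingers":0.06}
    - {"x":-0.025,"y":0.0035,"z":0,"rx":0,"ry":0,"rz":0,"fingers":0.06}
    - {"x":-0.025,"y":0.0035,"z":0,"rx":0,"ry":0,"rz":0,"fingers":0.06}
    - {"x":0,"y":0,"z":0,"rx":0,"ry":0,"rz":0,"fingers":0.06}
    - {"x":0,"y":0,"z":0,"rx":0,"ry":0,"rz":0,"fingers":0.06}
    - {"x":0,"y":0,"z":0,"rx":0,"ry":0,"rz":0,"fingers":0.06}
  grip_force: 60

```text
time_s: 15.82
tool_pos: [0.5704, 0.2997, 0.1707]
orientation: [-179.9, -0.1, 161.7]
contact_force: [-0.4, -0.4, 1.0]
width: 0.0599
finger_force: 0.0
```

Run:
```python
from h import *
s,im=snap('wrist','w9.png'); to([.571,.299,.063],s); p=proj('wrist',s['tool_pos']*[1,1,0]+[0,0,.08],s); print('under tcp',p)
h=cv2.cvtColor(im,cv2.COLOR_RGB2HSV)
m=(h[...,1]<70).astype(np.uint8); m=cv2.morphologyEx(m,cv2.MORPH_CLOSE,np.ones((9,9)))
n,l,st,ce=cv2.connectedComponentsWithStats(m)
for i in range(1,n):
    if st[i,4]>200 and np.hypot(*(ce[i]-p))<60: print(st[i],ce[i],onz('wrist',ce[i],.08,s))
x0,y0=int(p[0])-34,int(p[1])-34
for v in range(y0,y0+64,3): print(v,' '.join('%3d'%x for x in h[v,x0:x0+70:3,1]))
print(x0)
cv2.imwrite('pics/c9.png',cv2.resize(im[y0-40:y0+100,x0-60:x0+120,::-1],None,fx=4,fy=4))
```

```text
tcp [0.5704 0.2997 0.1707] rpy [-1.7994e+02 -9.0000e-02  1.6171e+02] F [-0.4 -0.4  1. ] t 15.82 w 0.0599
 tool delta [-0.001  -0.0004  0.1077]
under tcp [322.725619 205.908165]
[310 187  31  34 803] [324.84806974 204.01618929] [0.56927624 0.30211724 0.08      ]
171 126 120 117 118 121 120 120 122 119 122 121 120 118 119 122 126 130 125 125 121 128 125 136 135
174 135 119 120 119 120 125 119 119 122 120 120 121 122 118 124 126 124 124 129 126 122 124 136 129
177 124 121 116 120 120 122 126 121 118 126 120 122 119 122 119 124 122 115 124 118 129 128 129 126
180 126 122 118 120 123 120 119 120 128 120 121 126 120 126 121 130 124 122 132 125 120 125 125 133
183 125 122 121 120 118 118 120 119 123 128 123 125 133 122 131 125 124 124 125 121 125 125 129 129
186 128 122 118 115 122 121 123 126 123 120 129 124 111 121 121 127 122 122 123 124 122 120 135 130
189 133 124 118 119 120 120 128 119 125 125  47  12  24  16  21  96 124 130 124 121 124 121 122 128
192 128 131 119 122 129 122 129 120 125  21  33  27  31  23  32  20  91 124 119 124 122 129 124 128
195 130 142 124 125 123 120 123 130  7
[... 665 characters left out ...]
 124 134 131 129 121 126 124 123 129  18  27  27  25  27  23  25  75 117 112 114 113 112 110 115
219 120 128 132 123 127 128 124 129 127 123  83  25  22  17  29 103 117 116 111 111 111 114 111 115
222 132 130 122 122 126 124 121 122 123 123 123 125 127 129 119 116 116 117 112 110 111 113 114 112
225 130 130 123 120 126 123 124 123 127 131 123 120 123 119 113 113 114 112 112 112 113 112 114 110
228 129 119 115 117 120 120 123 130 122 123 122 133 117 113 113 112 115 117 112 114 114 113 113 112
231 116 119 117 119 119 127 121 115 123 117 112 113 110 113 111 113 112 118 115 116 119 123 123 116
234 125 125 119 121 127 117 110 112 113 114 115 114 124 121 119 120 125 121 119 128 128 121 123 112
288
```

View pics/c9.png

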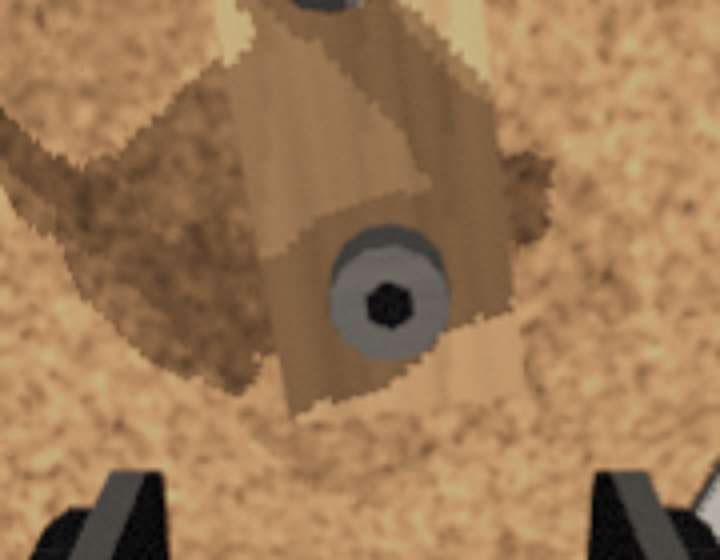

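The head centre is at crop (390,303), about 2 mm to tool +y. Correcting, descending and gripping the bolt.

Emit:
play_rows:
  commands:
    - {"x":-0.0007,"y":0.002,"z":0.04,"rx":0,"ry":0,"rz":0,"fingers":0.06}
    - {"x":0,"y":0,"z":0.04,"rx":0,"ry":0,"rz":0,"fingers":0.06}
    - {"x":0,"y":0,"z":0.026,"rx":0,"ry":0,"rz":0,"fingers":0.06}
    - {"x":0,"y":0,"z":0,"rx":0,"ry":0,"rz":0,"fingers":0.06}
    - {"x":0,"y":0,"z":0,"rx":0,"ry":0,"rz":0,"fingers":0.02}
    - {"x":0,"y":0,"z":0,"rx":0,"ry":0,"rz":0,"fingers":0.02}
    - {"x":0,"y":0,"z":0,"rx":0,"ry":0,"rz":0,"fingers":0.02}
    - {"x":0,"y":0,"z":0,"rx":0,"ry":0,"rz":0,"fingers":0.02}
  grip_force: 60

```text
time_s: 16.88
tool_pos: [0.5746, 0.3022, 0.0679]
orientation: [179.8, 0.2, 161.7]
contact_force: [0.6, 0.2, 6.3]
width: 0.0254
finger_force: 59.1
```

Emit:
play_rows:
  commands:
    - {"x":0,"y":0,"z":-0.05,"rx":0,"ry":0,"rz":0,"fingers":0.02}
    - {"x":0,"y":0,"z":-0.05,"rx":0,"ry":0,"rz":0,"fingers":0.02}
    - {"x":-0.0184,"y":-0.0484,"z":0,"rx":0,"ry":0,"rz":0,"fingers":0.02}
    - {"x":-0.0184,"y":-0.0484,"z":0,"rx":0,"ry":0,"rz":0,"fingers":0.02}
    - {"x":-0.0184,"y":-0.0484,"z":0,"rx":0,"ry":0,"rz":0,"fingers":0.02}
    - {"x":-0.0184,"y":-0.0484,"z":0,"rx":0,"ry":0,"rz":0,"fingers":0.02}
    - {"x":-0.0184,"y":-0.0484,"z":0,"rx":0,"ry":0,"rz":0,"fingers":0.02}
    - {"x":-0.0184,"y":-0.0484,"z":0,"rx":0,"ry":0,"rz":0,"fingers":0.02}
    - {"x":0,"y":0,"z":0.01,"rx":0,"ry":0,"rz":0,"fingers":0.02}
    - {"x":0,"y":0,"z":0,"rx":0,"ry":0,"rz":0,"fingers":0.02}
  grip_force: 70

```text
time_s: 18.12
tool_pos: [0.5852, -0.0089, 0.1542]
orientation: [-180.0, -0.2, 161.6]
contact_force: [-0.5, -0.2, -1.1]
width: 0.0244
finger_force: 70.0
```

Emit:
play_rows:
  commands:
    - {"x":0,"y":0,"z":0,"rx":0,"ry":0,"rz":0,"fingers":0.02}
    - {"x":0,"y":0,"z":0,"rx":0,"ry":0,"rz":0,"fingers":0.02}
  grip_force: 70

```text
time_s: 18.38
tool_pos: [0.5866, -0.0078, 0.1556]
orientation: [180.0, 0.0, 161.8]
contact_force: [0.1, 0.8, -0.5]
width: 0.0248
finger_force: 70.0
```

Run:
```python
from h import *
s,im=snap('wrist','w10.png'); to([.588,-.009,.12],s); p=proj('wrist',[.588,-.006,.051],s); print('hole pred',p,'tip pred',proj('wrist',s['tool_pos']-[0,0,.0479],s))
h=cv2.cvtColor(im,cv2.COLOR_RGB2HSV)
x0,y0=int(p[0])-30,int(p[1])-26; print(x0)
for v in range(y0,y0+80,2): print(v,' '.join('%3d'%x for x in h[v,x0:x0+64:2,2]))
```

```text
tcp [ 0.5866 -0.0078  0.1556] rpy [1.7999e+02 1.0000e-02 1.6178e+02] F [ 0.1  0.8 -0.5] t 18.38 w 0.0248
 tool delta [-0.0017 -0.0008  0.0356]
hole pred [324.76984176 201.52881086] tip pred [322.73311181 224.9466555 ]
294
175  31  28  33  34  30  35  30  30  27  28  26  29  31  24  32  23  34  29  32  30  30  26  28  87 135 134 131 132 138 140 141 139
177  34  33  29  29  27  33  28  26  20  31  31  31  30  28  30  22  28  28  28  27  32  34  30  30 116 126 127 132 141 140 139 138
179  30  29  28  32  21  26  31  27  25  32  35  32  28  30  22  26  29  28  24  22  32  24  24  31  77 123 128 137 138 139 141 142
181  30  31  22  30  26  27  30  27  30  31  23  20  22  25  14  27  18  26  18  25  19  20  22  28  48 104 130 141 140 143 146 149
183  31  22  29  28  32  29  30  31  22  22  21  27  25  22  22  23  23  18  16  25  20  30  25  27  20  79 122 128 148 146 143 142
185  30  24  31  28  30  26  29  31  22  19  26  12  22  25  22  18  20  23  19  14  20  23  25  21  21  67 119 116 116 127 125 118
187  28  32  26  29  24  30  27  21  23  27  27  24  27  23  27  18  21  19  16  26  1
[... 3701 characters left out ...]
  75  75  67 190 220 219 214 218 219 211
245  77  72   8  28  73  72  77  72  83 115 113 118 118 116 117 113 113 113 105  97  75  67  69  67  66  43   9  67  71  74  72 146
247  80  77  22  35  74  73  72 100 111 113 112 112 110 110 111 110 110 109 110 111 112 105  68  66  70  44  23  65  82  82  86  97
249  80  70  21  41  73  78 105 108 107 107 110 110 111 112 113 111 112 115 114 114 115 118 114  76  73  60  21  60  84  81  84  75
251  83  56  13  47  82 110 112 112 111 114 113 116 119 115 115 119 120 117 117 116 114 117 117 112  77  65  16  38  83  80  80  78
253  85  33  19  60 112 113 117 118 116 115 117 118 117 117 115 114 115 116 117 116 115 115 117 117 115  72  16  25  87  81  82  81
```

Run:
```python
from h import *
s=robot.sense(); Rm=R.from_euler('xyz',s['orientation'],degrees=True)
zt=s['tool_pos'][2]-.0479
e=onz('wrist',(322.4,214.5),zt,s); tip=e-Rm.apply([.0057,0,0])
e2=onz('wrist',(322.7,231),zt+.04,s)
a=onz('wrist',(325.1,192),.051,s);b=onz('wrist',(325.1,206.6),.051,s);h=(a+b)/2
l=onz('wrist',(316.8,199),.051,s);r=onz('wrist',(333.2,199),.051,s);print('dia',np.linalg.norm(a-b),np.linalg.norm(l-r))
h=(l+r)/2*.5+h*.5
print('tip in tool',Rm.inv().apply(tip-s['tool_pos']),'hole',h,'hole-tip tool',Rm.inv().apply(h-tip))
```

```text
dia 0.014518096638737816 0.015470330146966109
tip in tool [ 0.0027351  -0.00026656  0.04789667] hole [ 0.58593305 -0.00519401  0.051     ] hole-tip tool [-0.00113437  0.00259075  0.05671313]
```

Emit:
play_rows:
  commands:
    - {"x":-0.0016,"y":0.0026,"z":0.02,"rx":0,"ry":0,"rz":0,"fingers":0.02}
    - {"x":0,"y":0,"z":0.02,"rx":0,"ry":0,"rz":0,"fingers":0.02}
    - {"x":0,"y":0,"z":0.006,"rx":0,"ry":0,"rz":0,"fingers":0.02}
    - {"x":0,"y":0,"z":0,"rx":0,"ry":0,"rz":0,"fingers":0.02}
    - {"x":0,"y":0,"z":0,"rx":0,"ry":0,"rz":0,"fingers":0.02}
  grip_force: 70

```text
time_s: 19.05
tool_pos: [0.5894, -0.0072, 0.1097]
orientation: [180.0, 0.0, 161.7]
contact_force: [0.7, 0.0, -1.3]
width: 0.0253
finger_force: 69.9
```

Run:
```python
from h import *
s,im=snap('wrist','w11.png'); to([.588,-.009,.12],s); p=proj('wrist',[.586,-.0052,.051],s); print('hole pred',p,'tip pred',proj('wrist',s['tool_pos']-[0,0,.0479],s))
h=cv2.cvtColor(im,cv2.COLOR_RGB2HSV)
x0,y0=int(p[0])-22,int(p[1])-14; print(x0)
for v in range(y0,y0+34,1): print(v,' '.join('%3d'%x for x in h[v,x0:x0+46:2,2]))
```

```text
tcp [ 0.5894 -0.0072  0.1097] rpy [1.7999e+02 5.0000e-02 1.6167e+02] F [ 0.7  0.  -1.3] t 19.05 w 0.0253
 tool delta [ 0.0007 -0.0021 -0.0103]
hole pred [323.78394975 214.86593027] tip pred [322.73585736 224.91051142]
301
200  23  24  17  21  17  23  28  20  25  18  28  16  19  24  20  28  22  27  22  15  25  17  27
201  18  16  17  24  21  19  15  18  17  22  24  18  25  21  21  16  26  22  24  24  23  20  17
202  15  24  17  20  21  22  21  22  24  22  32  24  23  27  22  27  19  24  24  17  23  17  28
203  20  15  21  28  13  16  17  17  23  17  19  24  24  21  21  22  24  25  21   9  21  25  23
204  25  15  24  25  23  30  23  17  21  24  18  28  27  28  20  20  27  29  19  22  10  21  21
205  26  19  18  18  18  25  29  20  12  19  16  21  13  25  20  26  17  27  21  27  25  16  29
206  25  22  18  25  18  21  27  18  17  23  75  87  76  39  11  16  20  22  20  17  17  10  13
207  22  20  21  23  18  26  23  17  32  85  98 104 100  81  35  20  26  22  23  24  25  27  25
208  20  17  18  25  21  21  15  18  70 102  99  99  96  96  72  23  24  13  29  23  20  17  21
209  16  17  2
[... 1685 characters left out ...]
  25  14  19  27  27  15  25
227  20  20  21  26  25  18  66  77  82  84  83  80  79  82  77  69  16  14  16  16  15  22  20
228  10  18  21   8  16  10  71  75  75  83  83  84  80  80  75  68  19  21  27  18  20  19  19
229  13  22  15  22  23  13  70  82  76  82  82  81  79  81  78  73  20  26  16  23  23  15  22
230  26  18  27  17  19  26  83  82  82  84  83  80  80  80  80  79  38  19  20  18  18  24  16
231  18  22  22  16  31  68  82  82  82  81  80  81  83  80  80  80  70  43  16  19  22  17  17
232  18  19  12  12  58  81  81  82  80  79  82  82  80  83  77  78  82  74  19  19  26  11  69
233  45  26  18  52  74  79  78  79  79  78  79  78  80  79  82  80  75  83  56  13  39  80 115
```

Run:
```python
from h import *
s=robot.sense(); Rm=R.from_euler('xyz',s['orientation'],degrees=True)
zt=s['tool_pos'][2]-.0479
tip=onz('wrist',(322.3,214.6),zt,s)-Rm.apply([.0057,0,0])
h=onz('wrist',(323.2,205.6),.051,s)-Rm.apply([.008,0,0]); print(h)
print('tip in tool',Rm.inv().apply(tip-s['tool_pos']),'hole-tip tool',Rm.inv().apply(h-tip))
```

```text
[ 0.5864339  -0.00579736  0.05101085]
tip in tool [ 0.00265814 -0.00034046  0.04788861] hole-tip tool [0.00081363 0.00070899 0.01110069]
```

Emit:
play_rows:
  commands:
    - {"x":0.0003,"y":0.0006,"z":0.006,"rx":0,"ry":0,"rz":0,"fingers":0.02}
    - {"x":0,"y":0,"z":0.003,"rx":0,"ry":0,"rz":0,"fingers":0.02}
    - {"x":0,"y":0,"z":0.002,"rx":0,"ry":0,"rz":0,"fingers":0.02}
    - {"x":0,"y":0,"z":0.002,"rx":0,"ry":0,"rz":0,"fingers":0.02}
    - {"x":0,"y":0,"z":0,"rx":0,"ry":0,"rz":0,"fingers":0.02}
  grip_force: 70

```text
time_s: 19.73
tool_pos: [0.5886, -0.0064, 0.0962]
orientation: [-180.0, -0.0, 161.7]
contact_force: [0.1, -0.5, -1.1]
width: 0.0246
finger_force: 69.9
```

The nose is at about z 0.048, inside the bracket hole with no contact. Continuing.

Emit:
play_rows:
  commands:
    - {"x":0,"y":0,"z":0.002,"rx":0,"ry":0,"rz":0,"fingers":0.02}
    - {"x":0,"y":0,"z":0.002,"rx":0,"ry":0,"rz":0,"fingers":0.02}
    - {"x":0,"y":0,"z":0.002,"rx":0,"ry":0,"rz":0,"fingers":0.02}
    - {"x":0,"y":0,"z":0,"rx":0,"ry":0,"rz":0,"fingers":0.02}
  grip_force: 70

```text
time_s: 20.23
tool_pos: [0.5885, -0.0064, 0.0901]
orientation: [-180.0, -0.0, 161.7]
contact_force: [0.5, -0.2, -1.3]
width: 0.0251
finger_force: 69.9
```

Emit:
play_rows:
  commands:
    - {"x":0,"y":0,"z":0.003,"rx":0,"ry":0,"rz":0,"fingers":0.02}
    - {"x":0,"y":0,"z":0.003,"rx":0,"ry":0,"rz":0,"fingers":0.02}
    - {"x":0,"y":0,"z":0.004,"rx":0,"ry":0,"rz":0,"fingers":0.02}
    - {"x":0,"y":0,"z":0.004,"rx":0,"ry":0,"rz":0,"fingers":0.02}
    - {"x":0,"y":0,"z":0,"rx":0,"ry":0,"rz":0,"fingers":0.02}
  grip_force: 70

```text
time_s: 20.85
tool_pos: [0.5883, -0.0064, 0.0758]
orientation: [-180.0, -0.1, 161.7]
contact_force: [-0.8, 0.2, -0.7]
width: 0.0247
finger_force: 69.9
```

Emit:
play_rows:
  commands:
    - {"x":0,"y":0,"z":0.004,"rx":0,"ry":0,"rz":0,"fingers":0.02}
    - {"x":0,"y":0,"z":0.004,"rx":0,"ry":0,"rz":0,"fingers":0.02}
    - {"x":0,"y":0,"z":0.003,"rx":0,"ry":0,"rz":0,"fingers":0.02}
    - {"x":0,"y":0,"z":0,"rx":0,"ry":0,"rz":0,"fingers":0.02}
  grip_force: 70

```text
time_s: 21.35
tool_pos: [0.5884, -0.0064, 0.0649]
orientation: [-180.0, -0.0, 161.7]
contact_force: [-0.2, -0.2, -1.2]
width: 0.0246
finger_force: 69.9
```

Emit:
play_rows:
  commands:
    - {"x":0,"y":0,"z":0.002,"rx":0,"ry":0,"rz":0,"fingers":0.02}
    - {"x":0,"y":0,"z":0.002,"rx":0,"ry":0,"rz":0,"fingers":0.02}
    - {"x":0,"y":0,"z":0.001,"rx":0,"ry":0,"rz":0,"fingers":0.02}
    - {"x":0,"y":0,"z":0.001,"rx":0,"ry":0,"rz":0,"fingers":0.02}
    - {"x":0,"y":0,"z":0,"rx":0,"ry":0,"rz":0,"fingers":0.02}
  grip_force: 70

```text
time_s: 21.98
tool_pos: [0.5887, -0.0064, 0.0593]
orientation: [-180.0, -0.0, 161.7]
contact_force: [0.6, 0.8, -1.9]
width: 0.0246
finger_force: 69.9
```

Emit:
play_rows:
  commands:
    - {"x":0,"y":0,"z":0.001,"rx":0,"ry":0,"rz":0,"fingers":0.02}
    - {"x":0,"y":0,"z":0.001,"rx":0,"ry":0,"rz":0,"fingers":0.02}
    - {"x":0,"y":0,"z":0,"rx":0,"ry":0,"rz":0,"fingers":0.02}
  grip_force: 70

```text
time_s: 22.35
tool_pos: [0.5891, -0.0064, 0.0577]
orientation: [180.0, 0.0, 161.7]
contact_force: [-0.6, -0.3, 0.7]
width: 0.0247
finger_force: 70.2
```

Emit:
play_rows:
  commands:
    - {"x":0,"y":0,"z":0.001,"rx":0,"ry":0,"rz":0,"fingers":0.02}
    - {"x":0,"y":0,"z":0.0005,"rx":0,"ry":0,"rz":0,"fingers":0.02}
    - {"x":0,"y":0,"z":0,"rx":0,"ry":0,"rz":0,"fingers":0.02}
  grip_force: 70

```text
time_s: 22.72
tool_pos: [0.5892, -0.0065, 0.0564]
orientation: [180.0, 0.0, 161.7]
contact_force: [-0.3, 0.0, 4.5]
width: 0.0251
finger_force: 70.5
```

The seat force has risen, and the height agrees with the drift's collar contact, so the head is down. Releasing.

Emit:
play_rows:
  commands:
    - {"x":0,"y":0,"z":-0.0005,"rx":0,"ry":0,"rz":0,"fingers":0.055}
    - {"x":0,"y":0,"z":0,"rx":0,"ry":0,"rz":0,"fingers":0.055}
    - {"x":0,"y":0,"z":0,"rx":0,"ry":0,"rz":0,"fingers":0.055}
    - {"x":0,"y":0,"z":0,"rx":0,"ry":0,"rz":0,"fingers":0.055}
    - {"x":0,"y":0,"z":-0.03,"rx":0,"ry":0,"rz":0,"fingers":0.055}
    - {"x":0,"y":0,"z":-0.05,"rx":0,"ry":0,"rz":0,"fingers":0.055}
    - {"x":0,"y":0,"z":-0.04,"rx":0,"ry":0,"rz":0,"fingers":0.055}
    - {"x":0,"y":0,"z":0,"rx":0,"ry":0,"rz":0,"fingers":0.055}
    - {"x":0,"y":0,"z":0,"rx":0,"ry":0,"rz":0,"fingers":0.055}
  grip_force: 40

```text
time_s: 23.85
tool_pos: [0.5881, -0.0064, 0.1758]
orientation: [-180.0, -0.1, 161.7]
contact_force: [0.0, -0.4, -0.4]
width: 0.0549
finger_force: 0.0
```

Run:
```python
from h import *
s,im=snap('wrist','w12.png'); to([.588,-.006,.1],s)
h=cv2.cvtColor(im,cv2.COLOR_RGB2HSV)
for z in(.071,.075): print(z,proj('wrist',[.5875,-.006,z],s))
m=((h[...,1]<60)&(h[...,2]>70)).astype(np.uint8); m=cv2.morphologyEx(m,cv2.MORPH_CLOSE,np.ones((9,9)))
p=proj('wrist',[.5875,-.006,.071],s)
n,l,st,ce=cv2.connectedComponentsWithStats(m)
for i in range(1,n):
    if st[i,4]>200 and np.hypot(*(ce[i]-p))<60: print(st[i],ce[i],onz('wrist',ce[i],.071,s))
t,imt=snap('top'); hv=cv2.cvtColor(imt,cv2.COLOR_RGB2HSV)
m=(hv[...,2]<110).astype(np.uint8); m[:205]=0;m[235:]=0;m[:,:207]=0;m[:,226:]=0
n,l,st,ce=cv2.connectedComponentsWithStats(m); print('drift',st[1:],ce[1:])
im0=cv2.cvtColor(cv2.imread('pics/top0.png'),cv2.COLOR_BGR2HSV)
m=(im0[...,2]<110).astype(np.uint8); m[:205]=0;m[235:]=0;m[:,:207]=0;m[:,226:]=0
n,l,st,ce=cv2.connectedComponentsWithStats(m); print('drift0',st[1:],ce[1:])
```

```text
tcp [ 0.5881 -0.0064  0.1758] rpy [-1.7999e+02 -6.0000e-02  1.6168e+02] F [ 0.  -0.4 -0.4] t 23.85 w 0.0549
 tool delta [0.0001 0.0003 0.0758]
0.071 [322.75808159 200.14143995]
0.075 [322.76881361 201.50165574]
[308 181  29  32 701] [322.29671897 197.00998573] [ 0.58441146 -0.00543829  0.071     ]
drift [[214 216   8   9  50]
 [209 220   2   2   2]] [[217.52 219.96]
 [209.5  220.5 ]]
drift0 [[209 216  13   9  85]] [[215.07058824 219.54117647]]
```

Run:
```python
from h import *
t,imt=snap('top'); hv=cv2.cvtColor(imt,cv2.COLOR_RGB2HSV); h0=cv2.cvtColor(cv2.imread('pics/top0.png'),cv2.COLOR_BGR2HSV)
print('drift now / start (sat)')
for v in range(213,227): print(v,' '.join('%3d'%x for x in hv[v,204:228,1]),' | ',' '.join('%3d'%x for x in h0[v,204:228,1]))
i2=eyes.snapshot('side'); h2=cv2.cvtColor(i2,cv2.COLOR_RGB2HSV); hs=cv2.cvtColor(cv2.imread('pics/side0.png'),cv2.COLOR_BGR2HSV)
f=lambda h,r:(lambda m:(m.sum(),np.argwhere(m).mean(0)+[r[0],r[2]]))(h[r[0]:r[1],r[2]:r[3],2]<90)
r=(265,300,283,303); print('side drift',f(h2,r),f(hs,r))
```

```text
drift now / start (sat)
213 144 145 146 145 120 110 117 125 122 116 118 122 118 121 120 120 117 115 114 114 116 117 119 118  |  143 145 143 144 125 112 116 128 124 122 121 125 117 123 127 122 120 116 115 114 117 121 124 118
214 148 144 144 137 120 109 120 124 122 116 121 121 114 124 125 123 116 116 114 114 118 125 118 116  |  145 144 146 139 123 114 121 132 125 124 121 123 119 125 128 124 121 119 116 117 121 123 124 119
215 146 149 146 135 116 111 117 122 112  89  91 111 133 140 137 134 122 115 116 114 119 121 117 117  |  145 147 148 134 116 110 121 115  90  77 100 110 110 130 141 133 138 123 117 113 119 126 123 116
216 148 142 145 127 114 101  52  29  27  27  31  26  35  91  98 135 136 118 112 110 118 119 115 116  |  146 144 145 130 113 101  55  28  31  29  29  31  33  26  62 105 130 121 115 117 123 122 119 120
217 145 141 142 128 109  71  27  27  30  23  25  32  31  30  33  42  95 123 112 112 118 120 116 117  |  145 144 146 127 106  69  26  31  26  24  26  24  22  29  29  19  94 128 116 117 118 123 116 114
218 144 146 147 118  92  40  27  25  23  30  25  27  30  29  35  10  39 144 
[... 1138 characters left out ...]
2 111 112 124 122 113 100  94  70  79  88  93 108 137 140 111 112 118 119 113 112 128  |  130 132 123 110 115 125 127 113  98  97  89  96 105 109  91 130 138 114 115 119 118 115 115 125
225 129 121 117 112 114 129 124 120 119 117 119 120 125 137 145 141 115 105 111 115 117 112 111 127  |  134 123 115 112 120 127 125 119 124 123 123 126 122 127 136 121 115 112 116 117 115 116 117 128
226 141 138 116 112 116 126 121 115 116 121 122 120 124 118 116 114 112 108 111 116 112 112 111 132  |  143 137 118 110 119 124 128 117 121 121 122 127 125 120 116 121 113 112 114 119 117 115 116 134
side drift (np.int64(79), array([289.30379747, 293.59493671])) (np.int64(87), array([289.22988506, 293.35632184]))
```

The drift stands exactly as at the start, and the bolt is seated. Handing in.

```bash
python3 -c "
from rig import robot
print(robot.hand_in())"
```

```text
the job is handed in; nothing more can be done
None
```

I handed the job in at about 24 s of the 72 s: the drift levered the bracket into line and stands back in its block as at the start, and the bolt is through both holes with its head down on the bracket; wrist force read under 7 N throughout, and no verdict came back.

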